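# Find the socket that fits the pressure vessel's nut

### The arm

A 6-joint arm with a two-finger parallel gripper is mounted at the origin on the work surface. World frame = base frame: x ahead of the robot, y to its left, z up, the work surface at z = 0. Lengths are in m, angles in rad, forces in N, time in s.
With the tool pointing down it reaches from about 0.3 to 0.875 m from the base axis. Payload 6.4 kg.
Tool frame: the origin (TCP) lies midway between the tips of the shut fingers; the grasp point (between the pads) lies 19 mm behind it; x points along the fingers, y is the direction in which the jaws open and shut, and the axes are right-handed (so a half turn about x gives the same grasp; the last joint's range is limited). The gripper opens to 88 mm and grips with 3 to 60 N. Pads are 18 mm wide; open, the fingers measure 123 mm over their backs; the gripper's body (75 mm by 187 mm) begins 45 mm behind the grasp point.
Start: joints at [-1.399, 0.181, 1.607, -0, 1.354, -0.206], TCP at [0.212, -0.534, 0.239] pointing down, gripper open.
Joint ranges: [-2.99, 2.99], [-0.89, 2.07], [0.3, 2.58], [-1.14, 4.28], [0, 2.63], [-3.12, 3.12]. Speed limits (rad/s): [2.57, 2.57, 3.01, 3.14, 3.14, 3.14].

### API

Orientations are given as a unit quaternion [w, x, y, z].
In Python, from cell import bot gives the robot as it stands. Calls block until the motion is done:
- bot.goto(position, orientation): joint-space move of the TCP to a pose.
- bot.servo_line(position, rate=0.15, rotation=None): straight line of the TCP; rotation=None keeps the orientation; rate is the mean speed in m/s.
- bot.set_joints(angles): joint-space move.
- bot.release() and bot.grab(grasp_force=None): open the fingers fully, or close them until they stop; grasp_force is the grip in N (None keeps the last).
- bot.sleep(seconds).
- bot.ik(position, orientation): joint angles nearest the present ones, or None.
- bot.get_state(): the state.
- bot.camera(name): name is "scene" or "top" or "wrist"; returns the picture (420x560x3 uint8, blue, green, red); there is no depth.
- bot.camera_model(name): a dict with "camera_matrix" (3x3 intrinsics, pixels), "rvec" (rotation vector, rad) and "tvec" (3), from world to camera coordinates, as OpenCV has them. Camera axes: x right, y down, z forward; pixel columns grow to the right and rows downward; lengths in m; the calibration is good to about 2 mm. The wrist camera is an equidistant fisheye: a pixel r from the principal point sees the ray r / f radians off the axis. A picture is of the moment at which its call begins: read the wrist's pose just before it. camera_model takes no time and is no camera call; for the wrist camera it gives the pose at the moment of the call.
A pose or a line that the arm cannot do raises bot.MotionError and nothing moves.
- bot.job_done(): hands the job in, once; it reports no verdict.
Trained networks look in the newest picture that a camera, given by its name, has taken for a name from the list of things; names that differ only in an ending like _2 or _b are one class to them, and where a whole thing is asked for, a point or a joint stands for the part that bears it (a point fixed in the world has none). Each returns a list of dicts, best first, with "confidence" (0 to 1); they miss things now and then, are a little off and sometimes report something else, mostly with a low value. They report only what shows in the picture. A call takes as long as a camera call. They do not tell look-alikes from the thing itself.
- bot.look_for(camera, name): "pixel" ([row, column] in pixels, amid what is visible of it).
The state is a dict: "time": time; "qpos": joint angles; "qd": joint speeds; "effort": joint torques, N m; "tcp_pos": TCP position; "tcp_rot": TCP orientation; "force": force on the tool from outside, world axes, zero at the start; "wrist_torque": the same for the moment, N m; "width": finger opening in m.
Only numpy, scipy, OpenCV 4.12 (cv2) and the standard library are available. Lean on these libraries where they do the work, as an engineer would, in place of code of your own. Each camera call takes 0.05 s, during which the arm holds its last target.

### The job

Find by trying which of the three look-alike sockets fits the hex nut of the vessel that stands alone on the square steel plate, and finish with that socket pushed fully home and upright over the nut, rim down on the boss around the nut's foot, still gripped by the robot. Stand the two sockets that do not fit upright on the rubber mat, and leave the other things on the bench where they are. The program ends while holding the socket on the nut: do not let go of it.

Things in the scene. Friction and masses are not known exactly. Their poses are not given: they have to be found in the camera images.
- plate: Fixed square steel plate, 140 x 140 x 6 mm, in front of the robot to the left; the vessel to be worked on stands alone in its middle. Origin: centre of its underside.
- seat (a point): Centre of the boss face at the foot of the nut of the vessel on the plate, 81 mm above the bench, z up. A fully home socket has the centre of its mouth here, its rim resting on the boss.
- vessel_a: Fixed steel vessel, 112 mm across; hex nut 19 mm across flats, 22 mm tall (top 4 mm tapered) on a flat boss 52 mm across on its lid. Any of the three vessels may be the one on the plate. Origin: centre of its underside, 6 mm above the bench; lid 62, boss face (nut's foot) 75, nut top 97 mm above it. The nut is on its axis, flats facing its +x and every 60 degrees from there.
- vessel_b: Fixed steel vessel, 112 mm across; hex nut 14 mm across flats, 32 mm tall (top 4 mm tapered) on a flat boss 52 mm across on its lid. Any of the three vessels may be the one on the plate. Origin: centre of its underside, 6 mm above the bench; lid 62, boss face (nut's foot) 75, nut top 107 mm above it. The nut is on its axis, flats facing its +x and every 60 degrees from there.
- vessel_c: Fixed steel vessel, 112 mm across; hex nut 24 mm across flats, 12 mm tall (top 4 mm tapered) on a flat boss 52 mm across on its lid. Any of the three vessels may be the one on the plate. Origin: centre of its underside, 6 mm above the bench; lid 62, boss face (nut's foot) 75, nut top 87 mm above it. The nut is on its axis, flats facing its +x and every 60 degrees from there.
- tray: Fixed grey low tray, 310 x 140 mm, 14 mm high, at the far left, with the two vessels that are not worked on. Origin: centre of its underside.
- mat: Fixed black rubber mat, 190 mm along its x, 300 mm along its y, 4 mm thick, on the right, with the three sockets about 90 mm apart in a row along its y. Origin: centre of its underside.
- socket_1: One of three steel sockets alike from outside, mouth down on the mat: hexagonal barrel 38 mm across flats, 48 mm tall; on top a square shank 18 x 18 mm, 32 mm tall, to grip by (80 mm in all, 0.14 to 0.28 kg). Underneath a hexagonal bore (see its mouth). Origin: centre of the underside, z up. Shank flats face its x and y; barrel and bore flats face +x and every 60 degrees from there.
- socket_2: One of three steel sockets alike from outside, mouth down on the mat: hexagonal barrel 38 mm across flats, 48 mm tall; on top a square shank 18 x 18 mm, 32 mm tall, to grip by (80 mm in all, 0.14 to 0.28 kg). Underneath a hexagonal bore (see its mouth). Origin: centre of the underside, z up. Shank flats face its x and y; barrel and bore flats face +x and every 60 degrees from there.
- socket_3: One of three steel sockets alike from outside, mouth down on the mat: hexagonal barrel 38 mm across flats, 48 mm tall; on top a square shank 18 x 18 mm, 32 mm tall, to grip by (80 mm in all, 0.14 to 0.28 kg). Underneath a hexagonal bore (see its mouth). Origin: centre of the underside, z up. Shank flats face its x and y; barrel and bore flats face +x and every 60 degrees from there.
- socket_1_mouth (a point): Centre of the mouth (underside) of socket_1, its origin. Its hex bore is unseen: of the three sockets one has a bore 16.5 mm across flats and 34 mm deep, one 21.5 mm and 24 mm deep, one 26.5 mm and 14 mm deep; which is which is not told, find it by trying. A wrong one stops at least 8 mm above the boss.
- socket_2_mouth (a point): Centre of the mouth (underside) of socket_2, its origin. Its hex bore is unseen: of the three sockets one has a bore 16.5 mm across flats and 34 mm deep, one 21.5 mm and 24 mm deep, one 26.5 mm and 14 mm deep; which is which is not told, find it by trying. A wrong one stops at least 8 mm above the boss.
- socket_3_mouth (a point): Centre of the mouth (underside) of socket_3, its origin. Its hex bore is unseen: of the three sockets one has a bore 16.5 mm across flats and 34 mm deep, one 21.5 mm and 24 mm deep, one 26.5 mm and 14 mm deep; which is which is not told, find it by trying. A wrong one stops at least 8 mm above the boss.
- stopper: Bystander, to be left alone: small tapered cork stopper, 32 mm across, 28 mm tall, on the mat beside the sockets. Origin: centre of its underside.
- collar: Bystander, to be left alone: flat brass ring, 34 mm across, 12 mm tall, on the mat beside the sockets. Origin: centre of its underside.
- amber_bottle: Bystander, to be left alone: amber reagent bottle, 60 mm across, 130 mm tall, beyond the mat. Origin: centre of its underside.
- white_jar: Bystander, to be left alone: white plastic jar, 56 mm across, 75 mm tall, on the far part of the bench. Origin: centre of its underside.
- beaker: Bystander, to be left alone: open steel beaker, 66 mm across, 80 mm tall, beyond the plate. Origin: centre of its underside.
- mortar: Bystander, to be left alone: white ceramic bowl, 90 mm across, 50 mm tall, to the right. Origin: centre of its underside.
- spanner: Bystander, to be left alone: open-ended spanner 180 mm long, lying flat on the right of the mat. Origin: near the middle of its length, on its underside.
There are look-alikes about, which are no part of the job. Leave any orange look-alike of the socket_3 alone. Leave any purple look-alike of the socket_1 alone.

How it is judged:
By the outcome, as a careful person would: the job done as asked, in the order asked, and still so for the second after the job is handed in, while the arm keeps its last pose, push and grip.
It also fails if it takes over 72 s, if anything falls off the work surface, if the arm or the gripper's body presses on something with over 40 N, if the wrist force passes 120 N, or if a joint passes its speed limit or range.

## Working session

There is one attempt and no reset: what is moved stays moved. The work goes in short steps, each a Python script; the robot and the scene stay as the last script left them, time stands still between calls to the robot, and variables do not carry over. Pictures are saved under pics/ and viewed, and the job is handed in when it is done.

```bash
ls; mkdir -p pics
python3 - <<'E'
from cell import bot
import cv2
for n in("scene","top","wrist"):
    im=bot.camera(n); cv2.imwrite(f"pics/{n}0.png",im)
    m=bot.camera_model(n); print(n,m)
    for t in ("socket_1","plate","vessel_a","mat"):
        print(t,[(d['pixel'],round(d['confidence'],2)) for d in bot.look_for(n,t)])
print(bot.get_state())
E
```

```text
pics
scene {'camera_matrix': array([[518.33974341,   0.        , 277.28707334],
       [  0.        , 518.33974341, 213.20139778],
       [  0.        ,   0.        ,   1.        ]]), 'rvec': array([ 2.30443495,  0.81512851, -0.32560012]), 'tvec': array([-0.45638194, -0.18722849,  1.73415753])}
socket_1 [([301.9, 162.0], 0.96), ([332.8, 116.4], 0.84), ([274.1, 181.2], 0.83), ([225.9, 166.8], 0.81), ([261.4, 127.7], 0.8), ([251.4, 205.5], 0.6), ([232.1, 246.4], 0.57), ([284.7, 100.6], 0.17)]
plate [([212.2, 288.8], 0.63)]
vessel_a [([116.6, 341.3], 0.8), ([135.4, 373.8], 0.66), ([192.4, 290.6], 0.64)]
mat [([289.1, 192.5], 0.92), ([260.9, 338.9], 0.39), ([272.1, 182.4], 0.19)]
top {'camera_matrix': array([[402.8842028 ,   0.        , 281.00836136],
       [  0.        , 402.8842028 , 207.35404058],
       [  0.        ,   0.        ,   1.        ]]), 'rvec': array([ 2.1805219 , -2.19332768,  0.10511688]), 'tvec': array([0.02428506, 0.56438184, 1.29332908])}
socket_1 [([226.3, 297.6], 0.71), ([282.8, 337.7], 0.62), ([281.8, 384.6], 0.61), ([237.8, 340.5], 0.6), ([226.7, 392.9], 0.57), 
[... 610 characters left out ...]
ate []
vessel_a []
mat []
{'time': 0.75, 'qpos': array([-1.39928765e+00,  1.80750580e-01,  1.60702785e+00, -1.58273877e-05,
        1.35377230e+00, -2.06321821e-01]), 'qd': array([-9.41818100e-04,  9.46640618e-05, -5.65356542e-04,  1.62531052e-04,
       -4.42827396e-04,  2.90421949e-03]), 'effort': array([-1.24217240e-03, -4.33761549e+01, -3.42137611e+01,  7.00065703e-02,
        3.09776107e-02,  6.29199178e-06]), 'tcp_pos': array([ 0.21212231, -0.53445503,  0.23872879]), 'tcp_rot': array([-0.132806  , -0.69452036, -0.13277655,  0.6945318 ]), 'force': array([ 0.06256221, -0.41906772, -0.45206871]), 'wrist_torque': array([-0.00497558, -0.05603808, -0.01847076]), 'width': 0.08828904340181852}
```

View pics/scene0.png

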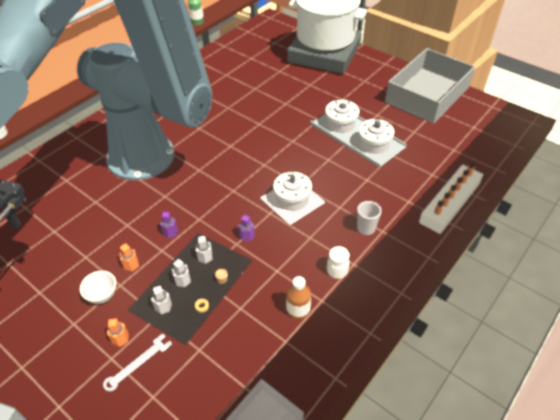

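View pics/top0.png

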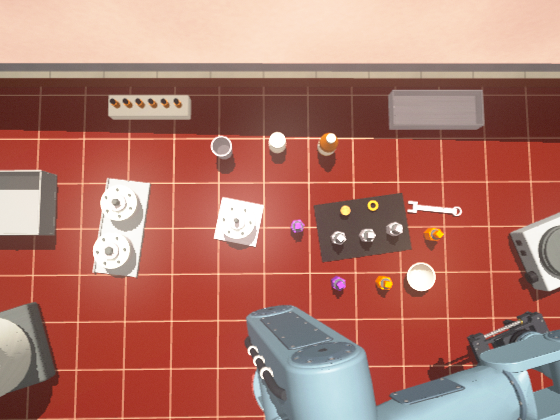

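View pics/wrist0.png

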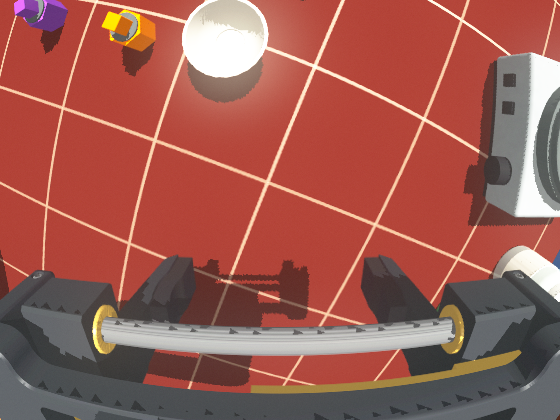

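The three steel sockets are the grey ones near the mat's row, in top view at about (238,340), (235,367) and (229,395). Their look-alikes are purple at (226,298) and (283,338), and orange at (282,385) and (234,432). The lone vessel is at (219,237). Next I'll set up the helpers and get close views.

```bash
cat > h.py <<'E'
import numpy as np, cv2
from cell import bot
from scipy.spatial.transform import Rotation as R
def cam(n,m=None):
    m=m or bot.camera_model(n); return m['camera_matrix'],R.from_rotvec(np.ravel(m['rvec'])).as_matrix(),np.ravel(m['tvec'])
def ray(n,px,m=None):   # px=(row,col)
    K,Rm,t=cam(n,m); u=(px[1]-K[0,2])/K[0,0]; v=(px[0]-K[1,2])/K[1,1]
    if n=='wrist':
        th=np.hypot(u,v); s=np.sin(th)/max(th,1e-9); d=np.array([u*s,v*s,np.cos(th)])
    else: d=np.array([u,v,1.])
    return -Rm.T@t, Rm.T@d
def onz(n,px,z,m=None):
    c,d=ray(n,px,m); return c+d*(z-c[2])/d[2]
def proj(n,P,m=None):  # -> (row,col)
    K,Rm,t=cam(n,m); p=np.atleast_2d(P)@Rm.T+t
    if n=='wrist':
        r=np.hypot(p[:,0],p[:,1]); th=np.arctan2(r,p[:,2]); k=th/np.maximum(r,1e-9); u=p[:,0]*k;v=p[:,1]*k
    else: u=p[:,0]/p[:,2];v=p[:,1]/p[:,2]
    return np.c_[v*K[1,1]+K[1,2],u*K[0,0]+K[0,2]]
def down(a):  # quat wxyz: tool x down, tool y (jaw dir) at yaw a in the xy plane
    x=np.array([0,0,-1.]); y=np.array([np.cos(a),np.sin(a),0]); z=np.cross(x,y)
    q=R.from_matrix(np.c_[x,y,z]).as_quat(); return np.r_[q[3],q[:3]]
def tool():
    s=bot.get_state(); q=s['tcp_rot']; return np.array(s['tcp_pos']),R.from_quat(np.r_[q[1:],q[0]]).as_matrix(),s
def snap(n,name):
    m=bot.camera_model(n); im=bot.camera(n); cv2.imwrite(f'pics/{name}.png',im); np.save(f'pics/{name}.npy',m,allow_pickle=True); return im,m
E
python3 - <<'E'
from h import *
for p,z in [((238,340),.07),((235,367),.07),((229,395),.07),((226,298),.07),((283,338),.07),((282,385),.07),((234,432),.07),((219,237),.1),((202,118),.1),((250,110),.1),((225,362),0),((141,328),.1)]:
    print(p,onz('top',p,z).round(3))
P,Rt,s=tool(); c,d=ray('wrist',(211.5,278)); print('cam in tool',Rt.T@(c-P),'axis in tool',Rt.T@d, 'jaw',Rt[:,1])
for pos in ([.50,-.17,.3],[.50,.12,.35]):
    for a in np.arange(0,6.28,np.pi/4):
        q=bot.ik(pos,down(a)); print(pos,round(a,2),None if q is None else np.round(q,2))
E
```

```text
(238, 340) [ 0.463 -0.163  0.07 ]
(235, 367) [ 0.472 -0.248  0.07 ]
(229, 395) [ 0.49  -0.337  0.07 ]
(226, 298) [ 0.502 -0.031  0.07 ]
(283, 338) [ 0.324 -0.154  0.07 ]
(282, 385) [ 0.326 -0.301  0.07 ]
(234, 432) [ 0.474 -0.453  0.07 ]
(219, 237) [0.523 0.157 0.1  ]
(202, 118) [0.577 0.521 0.1  ]
(250, 110) [0.431 0.541 0.1  ]
(225, 362) [ 0.506 -0.248  0.   ]
(141, 328) [ 0.765 -0.126  0.1  ]
cam in tool [-0.14436687 -0.00065922 -0.08186927] axis in tool [9.48992324e-01 8.03261150e-04 3.15298151e-01] jaw [ 3.68908023e-01 -9.29465905e-01  3.78628629e-05]
[0.5, -0.17, 0.3] 0.0 [-0.55  0.03  1.65 -0.    1.46 -0.55]
[0.5, -0.17, 0.3] 0.79 [-0.55  0.03  1.65  0.    1.46 -1.34]
[0.5, -0.17, 0.3] 1.57 [-0.55  0.03  1.65 -0.    1.46 -2.12]
[0.5, -0.17, 0.3] 2.36 [-0.55  0.03  1.65 -0.    1.46 -2.91]
[0.5, -0.17, 0.3] 3.14 [-0.55  0.03  1.65 -0.    1.46  2.59]
[0.5, -0.17, 0.3] 3.93 [-0.55  0.03  1.65 -0.    1.46  1.8 ]
[0.5, -0.17, 0.3] 4.71 [-0.55  0.03  1.65 -0.    1.46  1.02]
[0.5, -0.17, 0.3] 5.5 [-0.55  0.03  1.65 -0.    1.46  0.23]
[0.5, 0.12, 0.35] 0.0 [ 0.   -0.03  1.61 -0.    1.56  0.  ]
[0.5, 0.12, 0.35] 0.79 [ 0.   -0.03  1.61 -0.    1.56 -0.78]
[0.5, 0.12, 0.35] 1.57 [ 0.   -0.03  1.61 -0.    1.56 -1.57]
[0.5, 0.12, 0.35] 2.36 [ 0.   -0.03  1.61 -0.    1.56 -2.35]
[0.5, 0.12, 0.35] 3.14 None
[0.5, 0.12, 0.35] 3.93 [ 0.   -0.03  1.61 -0.    1.56  2.36]
[0.5, 0.12, 0.35] 4.71 [ 0.   -0.03  1.61 -0.    1.56  1.58]
[0.5, 0.12, 0.35] 5.5 [ 0.   -0.03  1.61  0.    1.56  0.79]
```

Run:
```python
from h import *
t0=bot.get_state()['time']
bot.goto([.52,-.245,.25],down(4.71)); print(bot.get_state()['time']-t0)
im,m=snap('wrist','w1')
for t in ("socket_1","socket_1_mouth"): print(t,[(d['pixel'],round(d['confidence'],2),onz('wrist',d['pixel'],.06,m).round(3)) for d in bot.look_for('wrist',t)])
bot.goto([.53,.155,.26],down(4.71)); print(bot.get_state()['time']-t0)
im,m=snap('wrist','w2')
for t in ("vessel_a",): print(t,[(d['pixel'],round(d['confidence'],2)) for d in bot.look_for('wrist',t)])
```

```text
1.5583
socket_1 [([221.5, 288.6], 0.98, array([ 0.479, -0.257,  0.06 ])), ([196.7, 112.8], 0.93, array([ 0.509, -0.053,  0.06 ])), ([214.4, 452.8], 0.89, array([ 0.486, -0.456,  0.06 ])), ([225.1, 212.3], 0.72, array([ 0.474, -0.172,  0.06 ])), ([206.3, 363.4], 0.6, array([ 0.496, -0.34 ,  0.06 ])), ([314.3, 322.1], 0.57, array([ 0.353, -0.301,  0.06 ]))]
socket_1_mouth [([227.5, 211.2], 0.89, array([ 0.472, -0.171,  0.06 ])), ([312.0, 220.3], 0.79, array([ 0.356, -0.172,  0.06 ])), ([195.7, 108.8], 0.71, array([ 0.51 , -0.047,  0.06 ]))]
3.1917
vessel_a [([195.4, 277.3], 0.94), ([150.1, 20.9], 0.68), ([247.0, 30.0], 0.59)]
```

View pics/w1.png

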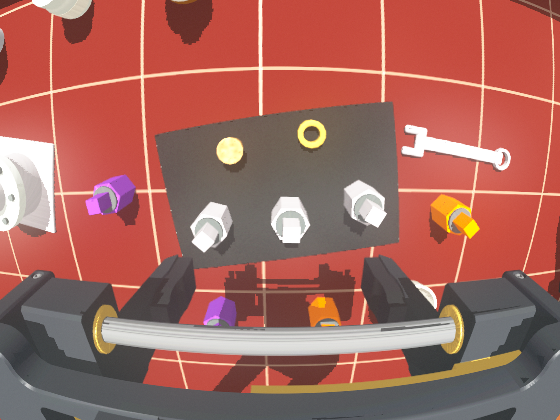

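View pics/w2.png

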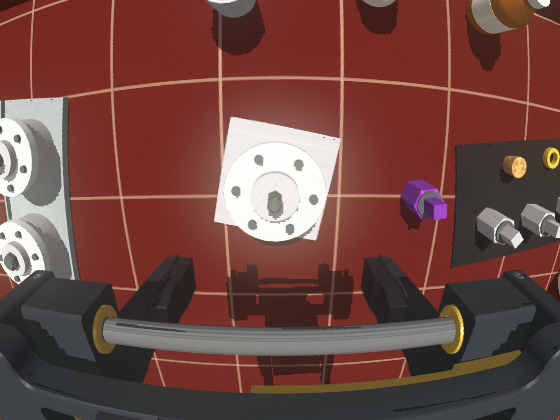

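Run:
```python
import cv2
a=cv2.imread('pics/w2.png')[120:250,210:345]; cv2.imwrite('pics/w2c.png',cv2.resize(a,None,fx=4.4,fy=4.4,interpolation=cv2.INTER_CUBIC))
a=cv2.imread('pics/w1.png')[165:260,180:400]; cv2.imwrite('pics/w1c.png',cv2.resize(a,None,fx=3.6,fy=3.6,interpolation=cv2.INTER_CUBIC))
```

```text
(no output)
```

View pics/w2c.png

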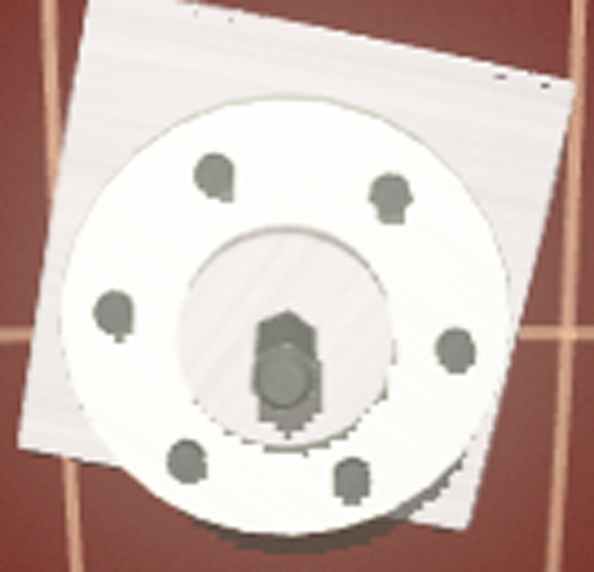

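View pics/w1c.png

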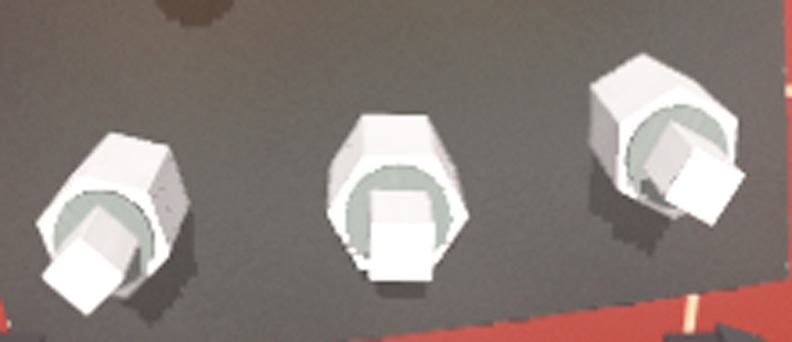

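```bash
cat > fit.py <<'E'
from h import *
from scipy.optimize import minimize
def poly(n,r,z,a0): 
    t=a0+np.arange(n)*2*np.pi/n; return np.c_[r*np.cos(t),r*np.sin(t),np.full(n,z)]
def samp(p,k=14):
    q=np.roll(p,-1,0); s=(np.arange(k)+.5)/k; return (p[:,None]*(1-s)[:,None]+q[:,None]*s[:,None]).reshape(-1,3)
def socket_pts(z0=.004):
    return np.r_[samp(poly(6,.019/np.cos(np.pi/6),z0+.048,np.pi/6)),samp(poly(4,.009*2**.5,z0+.080,np.pi/4),18),samp(poly(4,.009*2**.5,z0+.080,np.pi/4),18)]
def circ(r,z,k=120): return poly(k,r,z,0)
def grad(im,s):
    g=cv2.GaussianBlur(im,(0,0),s).astype(np.float32); 
    gx=cv2.Sobel(g,cv2.CV_32F,1,0);gy=cv2.Sobel(g,cv2.CV_32F,0,1)
    return np.minimum(np.sqrt((gx**2+gy**2).max(2)),60*8/8*1.0)
def fit(im,m,cam_,pts,x0,yaw=True,yaws=None,rng=.008,clip=60):
    best=None
    for s in (1.6,.8):
        g=grad(im,s)
        def f(p):
            a=p[2]/20 if yaw else 0; c,S=np.cos(a),np.sin(a)
            w=np.c_[pts[:,0]*c-pts[:,1]*S+p[0]/1000,pts[:,0]*S+pts[:,1]*c+p[1]/1000,pts[:,2]]
            r=proj(cam_,w,m).astype(np.float32)
            return -cv2.remap(g,r[:,1].copy(),r[:,0].copy(),cv2.INTER_LINEAR).mean()
        if best is None:
            c=[]
            for dx in np.arange(-rng,rng+1e-6,.002):
                for dy in np.arange(-rng,rng+1e-6,.002):
                    for a in (yaws if yaw else [0]):
                        p=[(x0[0]+dx)*1000,(x0[1]+dy)*1000,a*20]; c.append((f(p),p))
            c.sort(key=lambda t:t[0]); starts=[p for _,p in c[:6]]
        else: starts=[best]
        rs=[minimize(f,p,method='Nelder-Mead',options=dict(initial_simplex=np.array([p,np.add(p,[1.5,0,0]),np.add(p,[0,1.5,0]),np.add(p,[0,0,1.5])]),xatol=.01,fatol=1e-3)) for p in starts]
        r=min(rs,key=lambda r:r.fun); best=r.x
    return best[0]/1000,best[1]/1000,best[2]/20,-r.fun
def draw(im,m,cam_,pts,p,fn,sc=4,half=70):
    c,S=np.cos(p[2]),np.sin(p[2]); w=np.c_[pts[:,0]*c-pts[:,1]*S+p[0],pts[:,0]*S+pts[:,1]*c+p[1],pts[:,2]]
    r=proj(cam_,w,m); o=np.clip(r.mean(0).astype(int)-half,0,[420-2*half,560-2*half])
    cr=cv2.resize(im[o[0]:o[0]+2*half,o[1]:o[1]+2*half],None,fx=sc,fy=sc,interpolation=cv2.INTER_CUBIC)
    for q in r: cv2.circle(cr,(int((q[1]-o[1]+.5)*sc),int((q[0]-o[0]+.5)*sc)),1,(0,0,255),-1)
    cv2.imwrite(fn,cr)
E
python3 - <<'E'
from fit import *
bot.servo_line([.445,.155,.17],rate=.3)
im,m=snap('wrist','w3')
for n in ('w2','w3'):
    im=cv2.imread(f'pics/{n}.png');m=np.load(f'pics/{n}.npy',allow_pickle=True).item()
    for r,z in ((.056,.068),(.026,.081)): print(n,fit(im,m,'wrist',circ(r,z),(.523,.155),yaw=False))
print(bot.get_state()['time'])
m=np.load('pics/w1.npy',allow_pickle=True).item();im=cv2.imread('pics/w1.png')
yw=np.arange(0,2*np.pi,np.pi/18)
for i,x in enumerate(((.474,-.172),(.479,-.257),(.496,-.34))):
    p=fit(im,m,'wrist',socket_pts(),(x[0]-.002,x[1]),yaws=yw,rng=.012); print(p,np.degrees(p[2])); draw(im,m,'wrist',socket_pts(),p,f'pics/f{i}.png',half=35)
ims=[cv2.imread(f'pics/f{i}.png') for i in range(3)]; cv2.imwrite('pics/f.png',cv2.resize(np.hstack(ims),None,fx=.93,fy=.93))
E
```

```text
w2 (np.float64(0.5189505087721109), np.float64(0.15737939232816012), np.float64(0.03933874376336697), np.float64(52.718345642089844))
w2 (np.float64(0.5190885364865437), np.float64(0.1577856305211249), np.float64(0.050963457719330786), np.float64(52.0614128112793))
w3 (np.float64(0.5189701746588173), np.float64(0.15872260489283055), np.float64(0.030311829672999235), np.float64(50.078392028808594))
w3 (np.float64(0.5193340995254471), np.float64(0.15816768379006804), np.float64(0.09475198234092423), np.float64(59.591243743896484))
4.6583
(np.float64(0.46515722888797356), np.float64(-0.16538197106434074), np.float64(0.8002099894423296), np.float64(55.03125762939453)) 45.84865511925365
(np.float64(0.4720770865452746), np.float64(-0.25930395340099555), np.float64(1.6654258184780695), np.float64(50.3283576965332)) 95.42187049091413
(np.float64(0.49336892687891926), np.float64(-0.34766150705026805), np.float64(5.780844130104695), np.float64(54.93931579589844)) 331.2179706779748
```

Run:
```python
import cv2
im=cv2.imread('pics/w3.png'); cv2.imwrite('pics/w3c.png',cv2.resize(im[0:150,200:360],None,fx=3.9,fy=3.9,interpolation=cv2.INTER_CUBIC))
```

```text
(no output)
```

View pics/w3c.png

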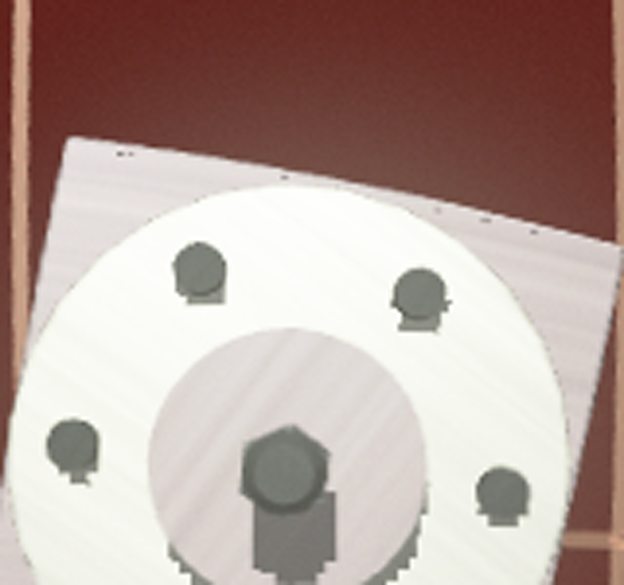

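View pics/f.png

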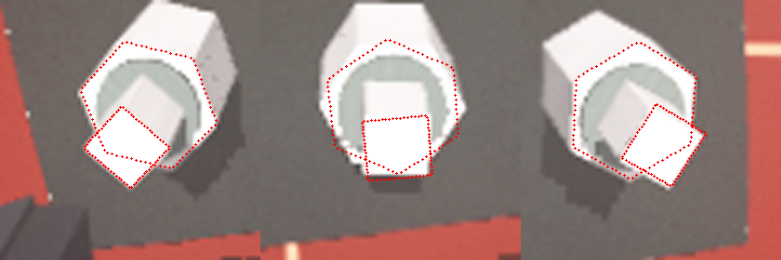

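```bash
sed -i "s/c.sort(key=lambda t:t\[0\]); starts=\[p for _,p in c\[:6\]\]/c.sort(key=lambda t:t[0]); d={}; [d.setdefault(round(p[2],3),p) for _,p in c]; starts=list(d.values())[:10]/; s/60\*8\/8\*1.0/CL/; s/^from scipy.optimize/CL=60.\nfrom scipy.optimize/" fit.py
python3 - <<'E'
import fit; fit.CL=25.
from fit import *
bot.goto([.42,-.255,.22],down(4.71)); snap('wrist','w4'); print(bot.get_state()['time'])
yw=np.arange(0,np.pi,np.pi/36)
for n in('w1','w4'):
    m=np.load(f'pics/{n}.npy',allow_pickle=True).item();im=cv2.imread(f'pics/{n}.png')
    for i,x in enumerate(((.4655,-.165),(.474,-.258),(.493,-.347))):
        p=fit.fit(im,m,'wrist',socket_pts(),x,yaws=yw,rng=.006); print(n,np.round(p,4),np.degrees(p[2]).round(1)); draw(im,m,'wrist',socket_pts(),p,f'pics/f{n}{i}.png',half=35)
im=cv2.imread('pics/w3.png');m=np.load('pics/w3.npy',allow_pickle=True).item()
hex_=np.r_[samp(poly(6,.007/np.cos(np.pi/6),.081+.028,np.pi/6))]
p=fit.fit(im,m,'wrist',hex_,(.519,.158),yaws=np.arange(0,np.pi/3,np.pi/36),rng=.003);print(p,np.degrees(p[2])); draw(im,m,'wrist',hex_,p,'pics/f3n.png',half=35)
ims=np.vstack([np.hstack([cv2.imread(f'pics/f{n}{i}.png') for i in range(3)]) for n in('w1','w4')]); cv2.imwrite('pics/ff.png',cv2.resize(ims,None,fx=.93,fy=.93))
E
```

```text
6.2417Traceback (most recent call last):
  File "<stdin>", line 8, in <module>
AttributeError: 'function' object has no attribute 'fit'
```

```bash
sed -i "s/^CL=60./CL=25./" fit.py
python3 - <<'E'
from fit import *
yw=np.arange(0,np.pi,np.pi/36)
for n in('w1','w4'):
    m=np.load(f'pics/{n}.npy',allow_pickle=True).item();im=cv2.imread(f'pics/{n}.png')
    for i,x in enumerate(((.4655,-.165),(.474,-.258),(.493,-.347))):
        p=fit(im,m,'wrist',socket_pts(),x,yaws=yw,rng=.006); print(n,np.round(p,4),np.degrees(p[2]).round(1)); draw(im,m,'wrist',socket_pts(),p,f'pics/f{n}{i}.png',half=35)
im=cv2.imread('pics/w3.png');m=np.load('pics/w3.npy',allow_pickle=True).item()
hex_=np.r_[samp(poly(6,.007/np.cos(np.pi/6),.081+.028,np.pi/6))]
p=fit(im,m,'wrist',hex_,(.519,.158),yaws=np.arange(0,np.pi/3,np.pi/36),rng=.003);print(p,np.degrees(p[2])); draw(im,m,'wrist',hex_,p,'pics/f3n.png',half=35)
ims=np.vstack([np.hstack([cv2.imread(f'pics/f{n}{i}.png') for i in range(3)]) for n in('w1','w4')]); cv2.imwrite('pics/ff.png',cv2.resize(ims,None,fx=.93,fy=.93))
E
```

```text
w1 [ 0.465  -0.1647  0.7587 23.812 ] 43.5
w1 [ 4.72500e-01 -2.58400e-01 -4.50000e-03  2.39253e+01] -0.3
w1 [ 0.4915 -0.3483  1.1251 24.0196] 64.5
w4 [ 0.4641 -0.1652  2.0881 24.8129] 119.6
w4 [ 0.4726 -0.2587  0.1018 25.    ] 5.8
w4 [ 0.4919 -0.3471  1.3666 24.8203] 78.3
(np.float64(0.5200528902954845), np.float64(0.15836914239827143), np.float64(0.1790953515633077), np.float64(24.9706974029541)) 10.261407774989241
```

View pics/ff.png

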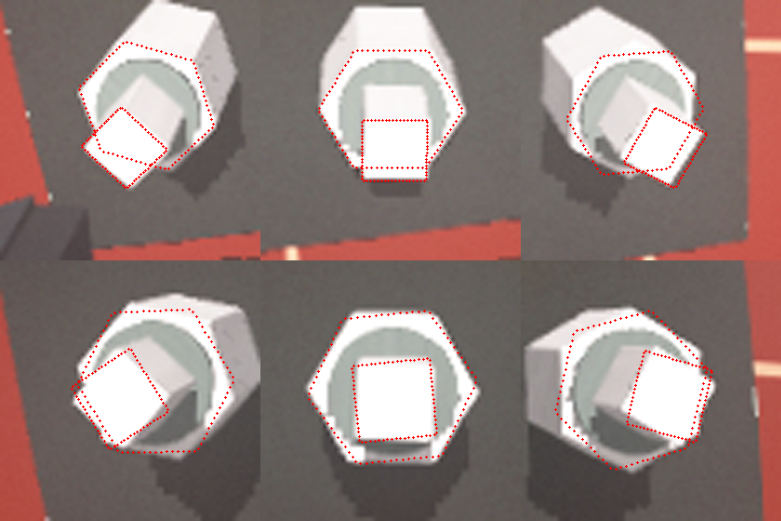

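View pics/f3n.png

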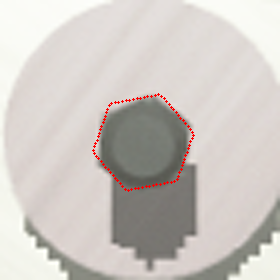

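```bash
sed -i "s/np.minimum(np.sqrt((gx\*\*2+gy\*\*2).max(2)),CL)/((gx**2+gy**2).max(2))**.25*8/; s/for s in (1.6,.8)/for s in (1.2,.7)/" fit.py; grep -n "25\*8" fit.py
python3 - <<'E'
from fit import *
yw=np.arange(0,np.pi,np.pi/36)
for n in('w1','w4'):
    m=np.load(f'pics/{n}.npy',allow_pickle=True).item();im=cv2.imread(f'pics/{n}.png')
    for i,x in enumerate(((.4645,-.165),(.4725,-.2585),(.492,-.3475))):
        p=fit(im,m,'wrist',socket_pts(),x,yaws=yw,rng=.004); print(n,np.round(p,4),np.degrees(p[2]).round(1)); draw(im,m,'wrist',socket_pts(),p,f'pics/f{n}{i}.png',half=35)
ims=np.vstack([np.hstack([cv2.imread(f'pics/f{n}{i}.png') for i in range(3)]) for n in('w1','w4')]); cv2.imwrite('pics/ff2.png',cv2.resize(ims,None,fx=.93,fy=.93))
im=cv2.imread('pics/w3.png');m=np.load('pics/w3.npy',allow_pickle=True).item()
o=[]
for z in(.105,.109):
  hex_=np.r_[samp(poly(6,.007/np.cos(np.pi/6),z,np.pi/6))]
  p=fit(im,m,'wrist',hex_,(.519,.158),yaws=np.arange(0,np.pi/3,np.pi/36),rng=.003);print(p,np.degrees(p[2])); draw(im,m,'wrist',hex_,p,f'pics/n{z}.png',half=30,sc=6);o.append(cv2.imread(f'pics/n{z}.png'))
cv2.imwrite('pics/nn.png',np.hstack(o))
E
```

```text
14:    return ((gx**2+gy**2).max(2))**.25*8
w1 [  0.4649  -0.1652   0.8038 118.5411] 46.1
w1 [ 4.725000e-01 -2.592000e-01 -5.600000e-03  1.113429e+02] -0.3
w1 [  0.4926  -0.3471   2.6543 114.8861] 152.1
w4 [  0.4641  -0.1652   0.7861 129.9957] 45.0
w4 [ 4.725000e-01 -2.588000e-01 -3.630000e-02  1.370012e+02] -2.1
w4 [  0.4917  -0.3469   2.6821 134.8565] 153.7
(np.float64(0.5196541551500699), np.float64(0.15835777274955073), np.float64(0.41707668729934433), np.float64(119.07255554199219)) 23.896733915550016
(np.float64(0.5197101651099065), np.float64(0.1582563100432089), np.float64(0.4301279073821519), np.float64(117.43718719482422)) 24.64451374379127
```

View pics/ff2.png

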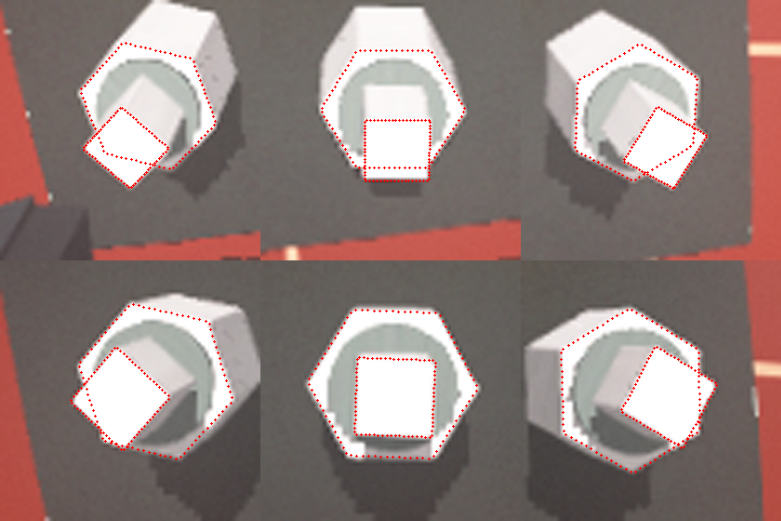

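View pics/nn.png

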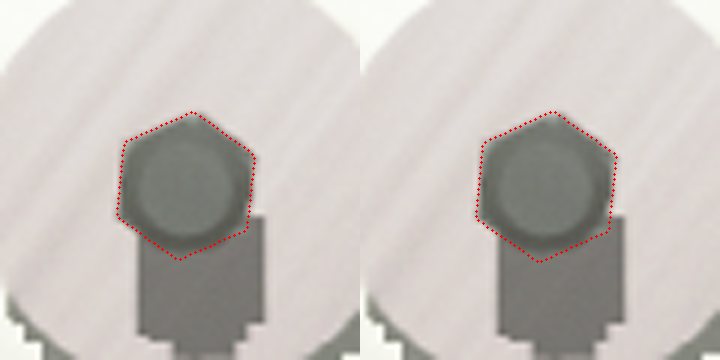

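```bash
cat >> h.py <<'E'
SEAT=(.5196,.1583); NY=np.radians(27)
ROT={} 
def near(a,ref,per):
    return a+per*np.round((ref-a)/per)
def T(): return bot.get_state()['time']
def pick(x,y,psi,ref=4.71,gf=40,z=.055):
    a=near(psi,ref,np.pi/2)
    bot.goto([x,y,.13],down(a)); bot.servo_line([x,y,z],rate=.12)
    f0=bot.get_state()['force']; bot.grab(gf); s=bot.get_state(); print('pick a',np.degrees(a).round(1),'w',s['width'],'F',s['force'].round(1),'p',s['tcp_pos'].round(4))
    bot.servo_line([x,y,.20],rate=.25)
    print('lifted w',bot.get_state()['width'],'dF',(bot.get_state()['force']-f0).round(2),T())
    return a
def descend(x,y,z_to,step=.003,fmax=12,rate=.06):
    f0=bot.get_state()['force'].copy(); log=[]
    z=bot.get_state()['tcp_pos'][2]
    while z>z_to+1e-5:
        z=max(z_to,z-step); bot.servo_line([x,y,z],rate=rate)
        s=bot.get_state(); d=s['force']-f0; log.append((round(s['tcp_pos'][2],4),*d.round(1)))
        if abs(d[2])>fmax or np.hypot(d[0],d[1])>10: break
    print('stop',log[-4:],T()); return z,d
E
python3 - <<'E'
from h import *
psi=np.radians(45.5); a=pick(.4643,-.1652,psi)
ap=a+near(NY-psi,0,np.pi/3)
bot.goto([*SEAT,.20],down(ap)); print(np.degrees(ap),T())
bot.servo_line([*SEAT,.168],rate=.15)
im,m=snap('wrist','t0'); snap('scene','s0')
print(T())
E
python3 - <<'E'
import cv2,numpy as np
a=cv2.imread('pics/t0.png');b=cv2.imread('pics/s0.png')[120:260,210:370]
cv2.imwrite('pics/t0c.png',np.hstack([cv2.resize(a[150:420,120:440],(480,405)),cv2.resize(b,(320,405)[::1])]))
E
```

```text
pick a 225.5 w 0.017437371263746993 F [ 0.   0.1 -0.3] p [ 0.4643 -0.1652  0.055 ]
lifted w 0.017493196239509953 dF [-0.68  1.5  -2.25] 9.7333
207.0 10.975
11.4417
```

View pics/t0c.png

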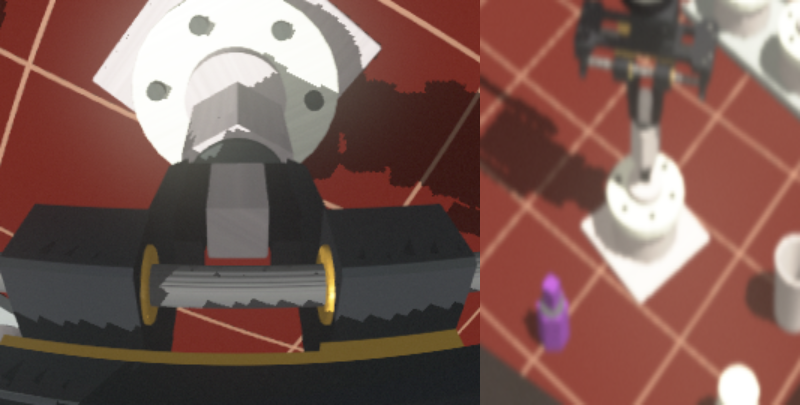

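Run:
```python
from h import *
z,d=descend(*SEAT,.1325); s=bot.get_state(); print(s['tcp_pos'].round(4),s['width'],s['wrist_torque'].round(2))
```

```text
stop [(np.float64(0.1386), np.float64(-0.3), np.float64(-0.1), np.float64(-0.4)), (np.float64(0.1357), np.float64(0.2), np.float64(0.1), np.float64(-0.2)), (np.float64(0.1326), np.float64(0.5), np.float64(0.3), np.float64(0.7)), (np.float64(0.1325), np.float64(1.4), np.float64(-0.3), np.float64(0.1))] 14.6917
[0.5196 0.1583 0.1325] 0.017403272254896986 [ 0.11 -0.03  0.02]
```

Run:
```python
from h import *
z,d=descend(*SEAT,.129,step=.0007,fmax=12,rate=.02)
bot.sleep(.3); s=bot.get_state(); print(s['tcp_pos'].round(4),s['width'],s['force'].round(1),s['wrist_torque'].round(2))
im,m=snap('wrist','e1'); snap('scene','e1s'); snap('top','e1t')
a=im[150:420,120:440]; b=cv2.imread('pics/e1s.png')[130:350,100:370]
cv2.imwrite('pics/e1c.png',np.hstack([cv2.resize(a,(430,363)),cv2.resize(b,(370,363))]))
```

```text
stop [(np.float64(0.132), np.float64(-1.6), np.float64(0.1), np.float64(0.2)), (np.float64(0.1319), np.float64(-3.2), np.float64(-0.6), np.float64(8.1)), (np.float64(0.1319), np.float64(-5.9), np.float64(-0.2), np.float64(12.3))] 15.4417
[0.52   0.1584 0.1319] 0.01779946548147846 [-4.  -0.2 11.4] [-0.03  0.84  0.01]
```

View pics/e1c.png

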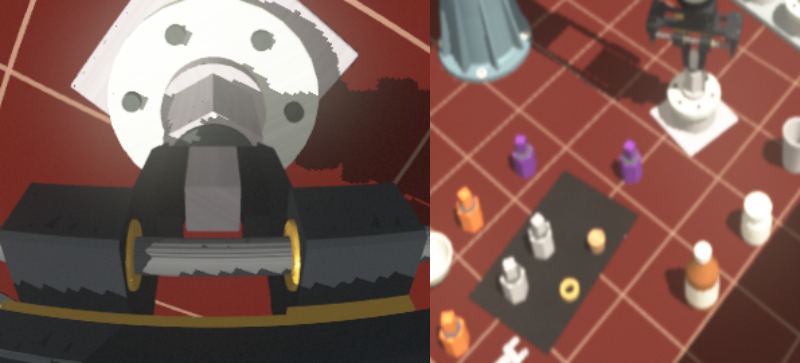

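View pics/e1t.png

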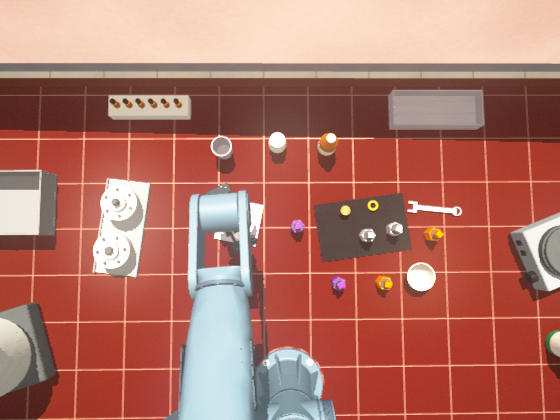

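Run:
```python
from h import *
P,Rt,s=tool(); print(P.round(4),Rt[:,0].round(4),s['force'].round(1),s['width'],s['time'])
for n in('w','e'): pass
bot.job_done()
```

```text
[0.52   0.1584 0.1319] [ 9.e-04 -1.e-04 -1.e+00] [-5.1 -0.8 10.2] 0.017605403493615602 15.8917
the job is handed in; nothing more can be done
```

The first socket I tried fits. It is the grey one at the left end of the mat row, next to the purple look-alike. It is now fully home on the nut of the vessel on the plate, still gripped and held down with about 10 N. I handed the job in at 15.9 s; no verdict is reported.

**Which nut:** it measured about 14 mm across flats and tall in the picture, so the vessel looks like vessel_b.

**Seating:** the socket went down without resistance and met the boss with its mouth at z ≈ 80.9 mm, against 81 mm expected. A wrong socket would have stopped at least 8 mm higher.

**Upright and gripped:** the tool was vertical to within 0.001 rad. The fingers read 17.6 mm on the 18 mm shank, so the grip held.

**Other things:** I never touched the other two sockets or tested their bores. The last scene and top pictures show both upright on the mat, with the bystanders and coloured look-alikes where they were.

**Disagreement:** about 4–5 N of sideways force remained at the wrist, and the TCP sat 0.4 mm off the commanded x. I put this down to rim friction and arm flex, and left it.

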